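Seat the crate's hinge pin and hold its gate ajar past a bent keeper

ROBOT

A 6-joint arm with a two-finger parallel gripper is mounted at the origin on a cart in front of the work surface, level with it; the furniture and walls round the work are solid. World frame = base frame: x ahead of the robot, y to its left, z up, the work surface at z = 0. Lengths are in mm, angles in rad, forces in N, time in s.
With the tool pointing down it reaches from about 350 to 975 mm from the base axis. Payload 7.1 kg.
Tool frame: the origin (TCP) lies at the very end of the fingers, on their centre line; the grasp point (between the pads) lies 19 mm behind it; z points along the fingers, y is the line along which they close (so a half turn about z gives the same grasp; the last joint's range is limited). The gripper opens to 88 mm and grips with 3 to 60 N. Pads are 20 mm wide; open, the fingers measure 115 mm over their backs; the gripper's body (75 mm by 178 mm) begins 61 mm behind the grasp point.
Start: joints at [-1.163, 0.423, 1.63, -0, 1.089, -0.019], TCP at [258.74, -568.91, 222.675] pointing down, gripper open.
Joint ranges: [-3, 3], [-0.9, 2.11], [0.09, 2.58], [-1.31, 4.45], [0.11, 2.69], [-2.54, 2.54]. Speed limits (rad/s): [2.39, 2.39, 3.01, 3.14, 3.14, 3.14].

INTERFACE

Orientations are given as a rotation vector (axis times angle).
In Python, from workcell import ctrl gives the robot as it stands. The module is installed in compiled form; this text tells all that it offers.
- The arm moves only by the shell command python3 -m inch 'ROWS'. ROWS is JSON, a list of rows, each a list of 7 numbers: the shift along the tool's x, y, z scaled (see below), then the turn, a rotation vector about the tool's x, y, z scaled (see below), then the closure, from -1 (fully open) to 1 (shut). In form: [[tx, ty, tz, wx, wy, wz, hand], ...]. A call has 1 to 10 rows; each row is the pose to reach, as a shift and turn from the pose commanded when the call began, along the tool's axes at that moment; what a row does not reach only later rows make up. The controller multiplies each number of a shift by 0.15 m and each number of a turn by pi/4 rad. A row lasts 1/8 s, in which the tool goes at most 62.5 mm and 10.7 degrees, less where a joint would pass 70% of its speed; a pose out of reach is approached as far as the arm can. A call with a number of a shift or a turn outside -1 to 1 is refused whole. A call with a gripper value outside its range is refused whole. The fingers move at their own pace and stop on an object; the grip force is fixed at half the most. Time passes only in rows, so rows that repeat a pose let the fingers close. It gives the time, the measured TCP pose, the force, the opening and the grip force at its end, in the units of the state.
- ctrl.get_obs(): the state, without advancing time (a new reading comes with each control period).
- ctrl.get_image(name): name is "scene" or "side" or "wrist"; returns the picture (420x560x3 uint8, red, green, blue); there is no depth.
- ctrl.camera_params(name): a dict with "vfov" (degrees; the focal length in pixels is half the picture's height over the tangent of half this angle, whatever the lens; pixels are square), "cx", "cy" (the principal point, pixels), "eye" and "attitude" of the camera in the world; the wrist camera has in their place "tool_from_camera" (4x4, takes a point from camera to tool coordinates, whose origin is the TCP and whose axes are the flange's). Camera axes: x right, y up, looking along -z (the intrinsics and any distortion apply to the point x, -y, -z); pixel columns grow to the right and rows downward; lengths in mm; the calibration is good to about 2 mm. The wrist camera is an equidistant fisheye: a pixel r from the principal point sees the ray r / f radians off the axis. A picture is of the moment at which its call begins: read the wrist's pose just before it. camera_params takes no time and is no camera call.
- ctrl.close_job(): hands the job in; it is judged then, once.
The state is a dict: "t": time; "qpos": joint angles; "qvel": joint speeds; "joint_torque": joint torques, N m; "ee_pos": TCP position; "orientation": TCP orientation; "ft_force": force on the tool from outside, world axes, zero at the start; "moment": the same for the moment, N m; "width": finger opening in mm; "grasp_force": force on a finger pad.
Only numpy, scipy, OpenCV 4.12 (cv2) and the standard library are available. Lean on these libraries where they do the work, as an engineer would, in place of code of your own. Each camera call takes 0.05 s, during which the arm holds its last target. There are 200 camera calls.

TASK

The gate of the small carrying crate is in for repair: the loose pin of its upper hinge has crept up, and its sagging bolt hangs on the bent lip of its keeper. Pick up the wooden mallet, tap the hinge pin fully home with it and set the mallet back down on the bench clear of the gate; then take the bolt by its upright knob, lift it over the bent lip while drawing it clear of the keeper, and pull the gate ajar so that its free edge stands out about 10 cm (a hand's breadth). Finish like that: keep hold of the knob and hold the gate still against its closing spring, so that a mate can straighten the keeper; leave the other things on the bench alone.

Things in the scene. Friction and masses are not known exactly. Their poses are not given: they have to be found in the camera images.
- crate: pale timber carrying crate fixed to the bench, 140 deep (x), 410 wide (y), 195 high; a dark turned handle runs along its roof at x=+98, up to z=228. Origin on the bench in the plane of the front face, 15 left of the middle; x to its back, away from the robot, y left along the front, z up. Barred gate in the front: 18 thick, y -170 to +130, z 30 to 193; upright hinge axis at x=-7, y=-173
- gate (a joint): gate angle, rad: 0 shut, grows as its free (left) edge swings out towards the robot, anticlockwise from above, about the hinge axis given under crate; free edge 303 mm from it, so 0.33 rad puts it 10 cm out. A spring shuts it: 0.65 N m at 0, 0.9 N m at 0.33. Held shut while the bolt is in the keeper
- bolt (a joint): draw of the bolt, m, 0 to 0.05: it slides right along the gate's top rail (crate -y while shut), friction 1.5 N; starts at 0 to 0.005; its nose is clear of the keeper over 0.033. Steel, 14 mm thick, axis 18 mm in front of the gate's face
- bolt_sag (a joint): how far the bolt is raised out of its sag, rad: 0 hanging (its weight, 2 N at the knob, keeps it there), at most 0.062. It swivels in the gate's plane about its rear strap at y=-100, z=178 in the crate's frame, 185 mm from the undrawn knob
- keeper: dark steel strap keeper on the left front post, round the bolt's nose; frame as the crate's; walls 3; front and top strap: y 154 to 174, out to x=-31, z 149 to 195. Its lower plate reaches right to y=144 and is bent up there into a lip (y 145 to 149, top z=169) standing 6 deep in an 18 long notch under the sagging bolt: a straight pull is blocked; with the knob raised 5 to 11 mm it can be drawn
- knob_top (a point): top centre of the bolt's upright knob, a round steel post 12 mm thick with a 15.6 mm head (top 7 mm), rising 60 mm above the bolt; at the start x=-18, y=+85 less the draw, z=239 in the crate's frame; its upper 40 mm stand free above gate, crate and the bolt's straps (tops z=195)
- hinge_pin (a joint): how far the hinge pin stands up, m: 0 is home (head on the hinge), at the start 0.012 to 0.02. It slides down under a push or blow of more than about 8 N and stays where it is left.
- pin_top (a point): top centre of the hinge pin's steel head, 16 mm across and 6 mm thick, on the gate's hinge axis at the right front of the crate; at z = 206 when home.
- mallet: joiner's wooden mallet standing on one striking face, handle level. Origin at the centre of the face it stands on; z up along the head. Head 46 (x) x 70 (y) x 85 (z); the handle, 18 thick (x) and 28 high (z, centred at z = 42.5), runs from the head along its -y to y = -183. About 0.32 kg (0.22 to 0.42), centre of mass about y = -15 and z = 42.5.
- tape: tape measure, bystander, 34x82x62 mm
- goblet: turned wooden goblet, bystander, 56x56x118 mm
- pencil: pencil lying on the bench, bystander, 184 mm
- chuck_key: T-shaped dark chuck key lying flat, bystander, 95x100x12 mm; the gate swings over it
- screwdriver: screwdriver, bystander, 211 mm

How it is judged (in metres and radians):
On the way, in this order (a step that is already met when the one before it is completed fails the run):
1. the hinge pin is driven fully home while the gate is still bolted (value of joint hinge_pin below 0.002 m and value of joint gate below 0.05 rad), for 0.2 s.
2. the bolt is drawn clear of the keeper (value of joint bolt above 0.033 m), for 0.1 s.
At the end, for the whole second after the job is handed in: Ends holding: fingers on the knob (over 1 N), gate still at 0.2 to 0.5 rad (free edge 6 to 15 cm out), bolt drawn over 30 mm, hinge pin within 3 mm of home, mallet at rest on the bench touching neither crate, gate nor robot (value of joint gate between 0.2 and 0.5 rad and velocity of joint gate between -0.05 and 0.05 rad/s and value of joint bolt above 0.03 m and value of joint hinge_pin below 0.003 m and contact force between the fingers and bolt above 1 N and height (world z) of mallet between -0.02 and 0.06 m and linear speed of mallet below 0.03 m/s and contact force between mallet and crate below 0.3 N and contact force between mallet and the arm below 0.3 N and contact force between mallet and the fingers below 0.3 N); the arm keeps its last pose, push and grip.
It fails at once if the robot pushes the raised hinge pin with its hand instead of the mallet (value of joint hinge_pin above 0.003 m and contact force between any of the fingers, the arm and hinge_pin above 0.5 N).
It fails at once if a bystander is shoved more than 4 cm (distance of any of tape, goblet, pencil, chuck_key, screwdriver from where it was at the start of the episode above 0.04 m).
It also fails if it takes over 54 s, if anything falls off the work surface, if the arm or the gripper's body presses on something with over 40 N, if the wrist force passes 120 N, or if a joint passes its speed limit or range.

## Working session

There is one attempt and no reset: what is moved stays moved. The work goes in short steps, Python scripts to look and compute and a shell command to move; the robot and the scene stay as the last step left them, time stands still between calls to the robot, and variables do not carry over. Pictures are saved under pics/ and viewed, at most 10 in all, crops included, and the job is handed in when it is done.

```bash
mkdir -p pics; cat > h.py <<'E'
import numpy as np, cv2
from scipy.spatial.transform import Rotation as R
from workcell import ctrl
def snap(n,f):
    o=ctrl.get_obs(); im=ctrl.get_image(n); cv2.imwrite('pics/'+f,im[:,:,::-1]); return o,im
E
python3 - <<'E'
from h import *
for n in ["scene","side"]:
    o,im=snap(n,n+'0.png'); print(n,ctrl.camera_params(n))
print(ctrl.camera_params("wrist")); print(o)
E
```

```text
scene {'vfov': 53.283515714961105, 'cx': 278.0505353474451, 'cy': 210.07294120390358, 'eye': array([-32.12439249, 495.76807611, 946.88722907]), 'attitude': array([ 0.35463557, -0.85027065, -2.1788437 ])}
side {'vfov': 53.07396311401316, 'cx': 282.71111437933627, 'cy': 212.58696138538522, 'eye': array([107.32381104, 834.67249699, 826.77950668]), 'attitude': array([ 0.30342691, -1.25008521, -2.45082361])}
{'vfov': 65.70646984690485, 'cx': 280.69707064939365, 'cy': 214.16920549973673, 'tool_from_camera': array([[ 1.20229582e-03,  9.69181158e-01,  2.46346173e-01,
         6.73700592e+01],
       [ 9.99999160e-01, -1.04608771e-03, -7.64965469e-04,
        -2.07776436e-01],
       [-4.83690417e-04,  2.46346885e-01, -9.69181602e-01,
        -1.62351953e+02],
       [ 0.00000000e+00,  0.00000000e+00,  0.00000000e+00,
         1.00000000e+00]])}
{'t': 0.05, 'qpos': array([-1.16301858e+00,  4.23814307e-01,  1.63067498e+00, -6.06781874e-06,
        1.08857389e+00, -1.90018051e-02]), 'qvel': array([-0.00028659, -0.00096371, -0.0014842 ,  0.00108401, -0.00068092,
       -0.00025966]), 'joint_torque': array([-2.18167144e-03, -5.46086919e+01, -2.74612695e+01,  6.45308546e-02,
        1.87907950e-02, -2.98932139e-05]), 'ee_pos': array([ 258.52000416, -568.43433896,  221.92415457]), 'orientation': array([-3.06892709e+00, -6.65006627e-01,  4.54264457e-04]), 'ft_force': array([-0.463573  , -0.41256056,  0.06904693]), 'moment': array([-0.04801737, -0.02763842, -0.00402146]), 'grasp_force': 0.0, 'width': 87.53645785868265}
```

View pics/scene0.png

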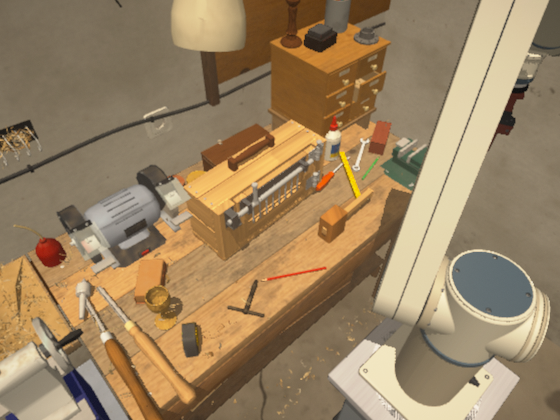

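View pics/side0.png

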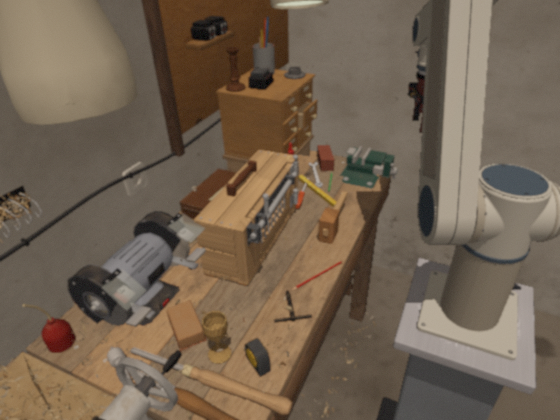

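```bash
python3 - <<'E'
import cv2
a=cv2.imread('pics/scene0.png')[115:265,185:385]
b=cv2.imread('pics/side0.png')[140:290,190:360]
cv2.imwrite('pics/c1.png',cv2.resize(a,None,fx=4,fy=4,interpolation=cv2.INTER_CUBIC))
cv2.imwrite('pics/c2.png',cv2.resize(b,None,fx=4,fy=4,interpolation=cv2.INTER_CUBIC))
E
```

```text
(no output)
```

View pics/c1.png

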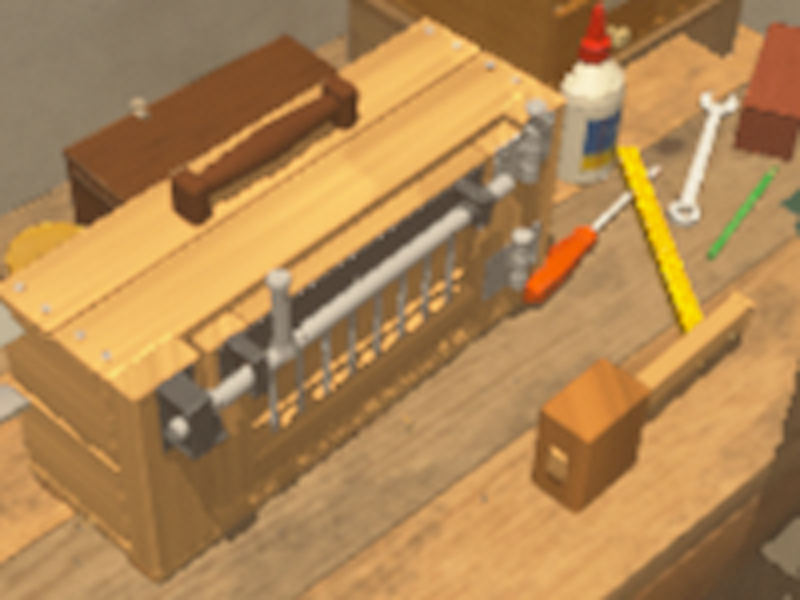

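View pics/c2.png

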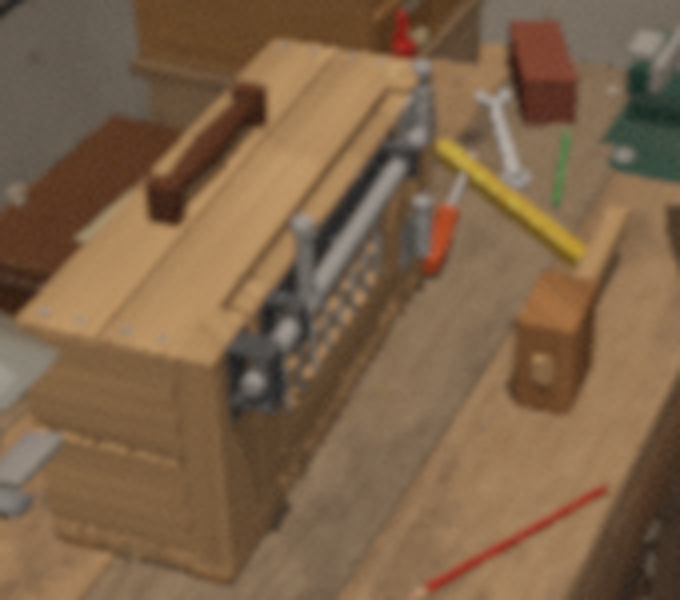

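```bash
cat >> h.py <<'E'
def ray(n,u,v,o=None):
    p=ctrl.camera_params(n); f=210/np.tan(np.radians(p['vfov'])/2); x=(u-p['cx']);y=(v-p['cy'])
    if n=='wrist':
        T=np.array(p['tool_from_camera']); r=np.hypot(x,y); th=r/f
        d=np.array([x/r*np.sin(th),-y/r*np.sin(th),-np.cos(th)])
        Rt=R.from_rotvec(o['orientation']).as_matrix()
        return Rt@T[:3,3]+np.array(o['ee_pos']), Rt@T[:3,:3]@d
    d=np.array([x/f,-y/f,-1.]); return np.array(p['eye']), R.from_rotvec(p['attitude']).as_matrix()@d
def onz(r,z): e,d=r; return (e+d*(z-e[2])/d[2]).round(1)
def tri(r1,r2):
    A=[];b=[]
    M=np.zeros((3,3));v=np.zeros(3);rs=[]
    for e,d in (r1,r2):
        d=d/np.linalg.norm(d);P=np.eye(3)-np.outer(d,d);M+=P;v+=P@e;rs.append((e,P))
    x=np.linalg.solve(M,v); return x.round(1),[round(float(np.linalg.norm(P@(x-e))),1) for e,P in rs]
E
python3 - <<'E'
from h import *
S=lambda x,y:ray('scene',185+x/4,115+y/4)
D=lambda x,y:ray('side',190+x/4,140+y/4)
print('knob',tri(S(280,275),D(303,220)),onz(S(280,275),239),onz(D(303,220),239))
print('pin',tri(S(541,103),D(422,60)),onz(S(541,103),222),onz(D(422,60),222))
print('crate corner FL bottom',onz(S(160,578),0),onz(D(232,580),0))
print('crate top FL', onz(S(135,402),195),onz(D(215,362),195))
for c in [(603,360),(650,393),(578,447),(540,405)]: print('mS',onz(S(*c),85))
for c in [(520,318),(540,272),(592,282),(570,335)]: print('mD',onz(D(*c),85))
print('handle end top',onz(S(738,292),56.5),onz(S(753,303),56.5),onz(D(610,207),56.5),onz(D(628,210),56.5))
E
```

```text
knob (array([541.1,  32.4, 231.2]), [0.6, 0.6]) [535.6  37.1 239. ] [534.6  43.4 239. ]
pin (array([ 569.3, -229.7,  211.7]), [1.1, 1.1]) [ 559.4 -218.7  222. ] [ 562.9 -213.2  222. ]
crate corner FL bottom [554.3 137.6   0. ] [552.3 140.7   0. ]
crate top FL [545.5 143.8 195. ] [545.4 146.4 195. ]
mS [ 442.6 -177.3   85. ]
mS [ 399.8 -178.4   85. ]
mS [ 399.8 -105.1   85. ]
mS [ 442.9 -113.3   85. ]
mD [ 439.7 -108.2   85. ]
mD [ 446.5 -169.4   85. ]
mD [ 405.7 -172.3   85. ]
mD [ 399. -103.   85.]
handle end top [ 437.6 -328.7   56.5] [ 422.6 -328.    56.5] [ 438.2 -320.1   56.5] [ 423.  -321.5   56.5]
```

```bash
cat >> h.py <<'E'
def go(p,phi,o=None):
    "numbers for a move to TCP p, tool down, tool x heading phi"
    o=o or ctrl.get_obs(); Rc=R.from_rotvec(o['orientation'])
    Rg=R.from_matrix(np.array([[np.cos(phi),np.sin(phi),0],[np.sin(phi),-np.cos(phi),0],[0,0,-1]]))
    s=Rc.inv().apply(np.array(p)-o['ee_pos'])/150; w=(Rc.inv()*Rg).as_rotvec()/(np.pi/4)
    print('t',o['t'],'tcp',o['ee_pos'].round(1),'-> s',s.round(3),'w',w.round(3))
E
python3 -m inch '[[1,-0.8,-0.7,0,0,-1,-1],[1,-0.8,-0.7,0,0,-1,-1],[1,-0.8,-0.7,0,0,-1,-1],[1,-0.8,-0.7,0,0,-1,-1],[1,-0.8,-0.7,0,0,-1,-1]]'
python3 -c "
from h import *
go([470,-130,330],1.571+.044)"
```

```text
t: 0.72
ee_pos: [346.6, -396.6, 328.9]
orientation: [2.577, 1.793, 0.0]
ft_force: [0.1, 0.2, 0.3]
width: 88.0
grasp_force: 0.0
t 0.725 tcp [ 346.6 -396.6  328.9] -> s [ 1.953  0.154 -0.009] w [ 0.002  0.002 -0.508]
```

```bash
python3 -m inch '[[1,0.08,0,0,0,-0.508,-1],[1,0.08,0,0,0,-0.508,-1],[1,0.08,0,0,0,-0.508,-1]]' >/dev/null
python3 -c "
from h import *
go([470,-130,330],1.571+.044)"
```

```text
t 1.1 tcp [ 409.6 -259.9  326.5] -> s [ 0.848  0.438 -0.023] w [-0.002 -0.001 -0.003]
```

```bash
python3 -m inch '[[0.85,0.44,0,0,0,0,-1],[0.85,0.44,0,0,0,0,-1],[0.85,0.44,0,0,0,0,-1],[0.85,0.44,0,0,0,0,-1]]' 
python3 -c "
from h import *
o,im=snap('wrist','w1.png'); print(o['ee_pos'],o['orientation'],o['qvel'].round(3))"
```

```text
t: 1.6
ee_pos: [470.4, -131.1, 326.6]
orientation: [-2.175, -2.265, 0.002]
ft_force: [-1.0, 0.3, -0.5]
width: 88.1
grasp_force: 0.0
[ 470.38171435 -131.09291787  326.59160857] [-2.17512728e+00 -2.26492411e+00  1.66572502e-03] [-0.039 -0.008  0.003 -0.008  0.004 -0.021]
```

View pics/w1.png

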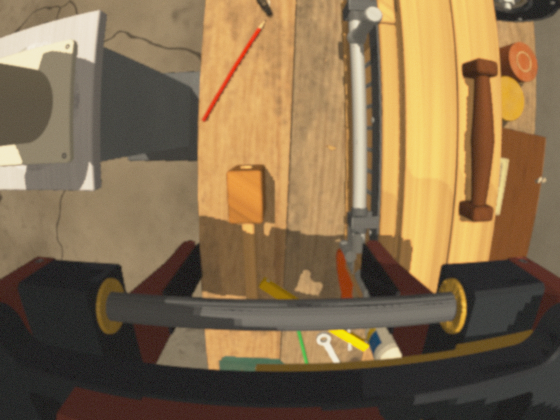

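```bash
python3 - <<'E'
from h import *
o={'ee_pos':np.array([470.38,-131.09,326.59]),'orientation':np.array([-2.17512728e+00,-2.26492411e+00,1.66572502e-03])}
im=cv2.imread('pics/w1.png')
P=np.array([onz(ray('wrist',u,v,o),85)[:2] for u,v in [(229.5,170.5),(266,168.5),(263.5,221.5),(229,222)]]);print('mallet',P.tolist(),P.mean(0))
print('handle mid',onz(ray('wrist',251,240,o),56.5),onz(ray('wrist',252,290,o),56.5))
W=lambda u,v:ray('wrist',u,v,o)
print('knob',onz(W(372,16),239), tri(W(372,16),ray('scene',255,183.75)),tri(W(372,16),ray('side',265.75,195)))
print('pin?',onz(W(346,243),222))
print('crate top front edge',onz(W(380,100),193),onz(W(381,180),193),'bottle tip',onz(W(385,345),100))
cv2.imwrite('pics/w1c.png',cv2.resize(im[200:280,300:400],None,fx=6,fy=6,interpolation=cv2.INTER_CUBIC))
E
```

```text
mallet [[405.3, -112.7], [451.2, -108.7], [450.2, -177.3], [405.2, -179.9]] [ 427.975 -144.65 ]
handle mid [ 432.  -213.1   56.5] [ 434.3 -292.3   56.5]
knob [536.1  37.6 239. ] (array([535.7,  37.3, 239.2]), [0.3, 0.3]) (array([537. ,  38.9, 235.6]), [0.0, 0.0])
pin? [ 529.2 -155.5  222. ]
crate top front edge [558.1 -26.5 193. ] [ 564.5 -101.8  193. ] bottle tip [ 639.5 -362.1  100. ]
```

View pics/w1c.png

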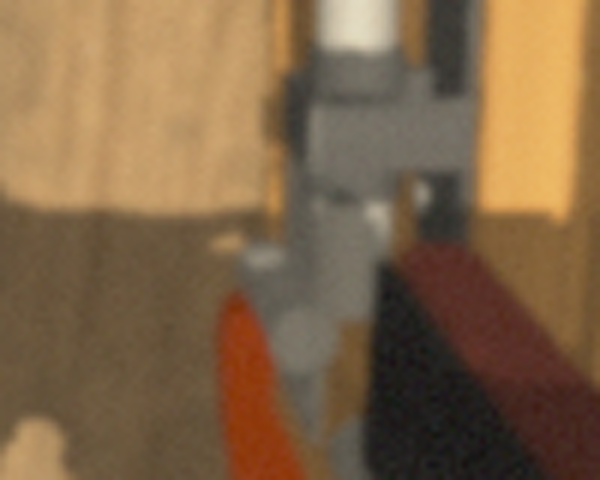

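```bash
python3 -c "
from h import *
go([426,-151,180],1.571+.03)"
```

```text
t 1.65 tcp [ 470.  -131.9  326.7] -> s [-0.116 -0.297  0.979] w [-0.002  0.     0.012]
```

```bash
python3 -m inch '[[-0.116,-0.297,0.98,0,0,0.012,-1],[-0.116,-0.297,0.98,0,0,0.012,-1],[-0.116,-0.297,0.98,0,0,0.012,-1],[-0.116,-0.297,0.98,0,0,0.012,-1]]' >/dev/null
python3 -m inch '[[0,0,0.4,0,0,0,-1],[0,0,0.8,0,0,0,-1],[0,0,0.92,0,0,0,-1],[0,0,0.92,0,0,0,-1],[0,0,0.92,0,0,0,-1],[0,0,0.92,0,0,0,1],[0,0,0.92,0,0,0,1],[0,0,0.92,0,0,0,1],[0,0,0.92,0,0,0,1],[0,0,0.92,0,0,0,1]]'
```

```text
t: 3.4
ee_pos: [426.2, -150.3, 42.7]
orientation: [-2.186, -2.255, 0.0]
ft_force: [-0.9, 0.1, 4.2]
width: 45.6
grasp_force: 30.0
```

```bash
python3 -m inch '[[0,0,-0.4,0,0,0,1],[0,0,-0.8,0,0,0,1],[0,0,-1,0,0,0,1],[0,0,-1,0,0,0,1]]' >/dev/null
python3 -m inch '[[0,0,-0.4,0,0,0,1],[-0.1,0.2,-0.7,0,0,0,1],[-0.3,0.5,-0.7,0,0,0,1],[-0.45,0.8,-0.7,0,0,0,1],[-0.45,0.87,-0.7,0,0,0,1],[-0.45,0.87,-0.7,0,0,0,1]]'
python3 -c "
from h import *
go([560,-223,285],1.571+.03)
o,im=snap('wrist','w2.png')
snap('scene','s2.png')
a=cv2.imread('pics/s2.png')[60:220,260:420]
b=cv2.imread('pics/w2.png')
cv2.imwrite('pics/m2.png',np.hstack([cv2.resize(a,(420,420)),b[:,100:480]]))"
```

```text
t: 4.65
ee_pos: [558.1, -213.2, 294.7]
orientation: [-2.183, -2.253, 0.003]
ft_force: [0.0, 0.6, -2.8]
width: 45.7
grasp_force: 30.0
t 4.65 tcp [ 558.1 -213.2  294.7] -> s [-0.066  0.011  0.065] w [-0.006 -0.003  0.001]
```

View pics/m2.png

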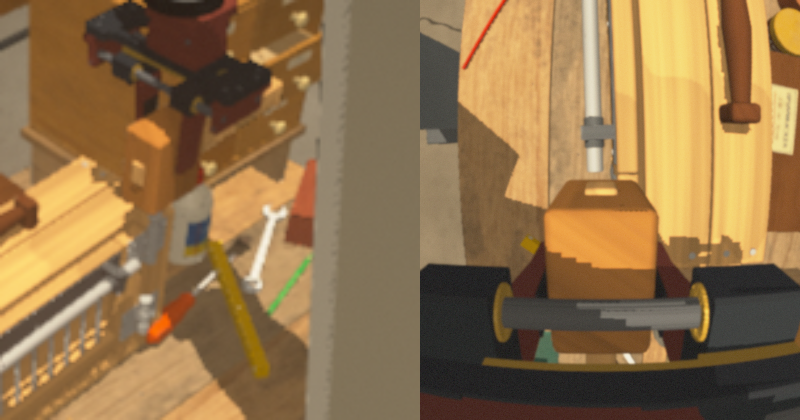

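```bash
python3 -m inch '[[-0.066,0.011,0.1,0,0,0,1],[-0.066,0.011,0.17,0,0,0,1],[-0.066,0.011,0.2,0,0,0,1],[-0.066,0.011,0.23,0,0,0,1],[-0.066,0.011,0.26,0,0,0,1]]'
python3 -m inch '[[0,0,0.02,0,0,0,1],[0,0,0.04,0,0,0,1],[0,0,0.06,0,0,0,1],[0,0,0.06,0,0,0,1]]'
```

```text
t: 5.38
ee_pos: [561.0, -223.8, 259.3]
orientation: [2.186, 2.255, 0.0]
ft_force: [-3.9, 0.6, 4.8]
width: 45.8
grasp_force: 30.0
t: 5.88
ee_pos: [561.0, -223.7, 250.1]
orientation: [2.187, 2.255, 0.0]
ft_force: [-3.0, 0.6, 2.2]
width: 45.7
grasp_force: 30.0
```

```bash
python3 -m inch '[[0,0,0.015,0,0,0,1],[0,0,0.03,0,0,0,1],[0,0,0.03,0,0,0,1]]'
python3 -m inch '[[0,0,0.02,0,0,0,1],[0,0,0.03,0,0,0,1],[0,0,0.03,0,0,0,1]]'
```

```text
t: 6.25
ee_pos: [561.1, -224.3, 248.2]
orientation: [2.185, 2.254, -0.0]
ft_force: [-9.4, 1.0, 21.4]
width: 46.3
grasp_force: 30.0
t: 6.62
ee_pos: [561.3, -225.9, 246.1]
orientation: [2.183, 2.252, -0.002]
ft_force: [-15.1, -2.3, 35.3]
width: 45.9
grasp_force: 30.0
```

```bash
python3 -m inch '[[0,0,-0.1,0,0,0,1],[0,0,-0.36,0,0,0,1],[0.15,-0.3,-0.36,0,0,0,1],[0.4,-0.7,-0.3,0,0,0,1],[0.46,-0.91,-0.2,0,0,0,1],[0.46,-0.91,-0.1,0,0,0,1],[0.46,-0.91,0,0,0,0,1]]'
python3 -c "
from h import *
go([426,-151,110],1.571+.03)"
```

```text
t: 7.5
ee_pos: [423.6, -159.4, 240.3]
orientation: [2.186, 2.254, 0.001]
ft_force: [0.6, -0.4, -2.3]
width: 45.8
grasp_force: 30.0
t 7.5 tcp [ 423.6 -159.4  240.3] -> s [0.056 0.016 0.869] w [0.002 0.001 0.001]
```

```bash
python3 -m inch '[[0.05,0,0.4,0,0,0,1],[0.05,0,0.8,0,0,0,1],[0.05,0,1,0,0,0,1],[0.05,0,1,0,0,0,1]]'
python3 -m inch '[[0,0,0.2,0,0,0,1],[0,0,0.27,0,0,0,1],[0,0,0.3,0,0,0,1],[0,0,0.31,0,0,0,1],[0,0,0.31,0,0,0,1]]'
```

```text
t: 8.0
ee_pos: [421.6, -151.2, 88.1]
orientation: [-2.184, -2.252, 0.003]
ft_force: [-0.9, 0.3, -2.0]
width: 45.7
grasp_force: 30.0
t: 8.62
ee_pos: [422.7, -151.7, 44.8]
orientation: [2.186, 2.255, 0.001]
ft_force: [0.3, -0.6, -2.8]
width: 45.7
grasp_force: 30.0
```

```bash
python3 -m inch '[[0,0,0.015,0,0,0,1],[0,0,0.03,0,0,0,1],[0,0,0.03,0,0,0,1]]'
```

```text
t: 9.0
ee_pos: [422.5, -151.3, 40.8]
orientation: [2.186, 2.255, 0.001]
ft_force: [-1.8, 3.9, 15.0]
width: 46.3
grasp_force: 30.0
```

```bash
python3 -m inch '[[0,0,0,0,0,0,-1],[0,0,0,0,0,0,-1],[0,0,0,0,0,0,-1],[0,0,0,0,0,0,-1],[0,0,-0.2,0,0,0,-1],[0,0,-0.6,0,0,0,-1],[0,0,-1,0,0,0,-1],[0,0,-1,0,0,0,-1]]'
python3 -m inch '[[0,0,-0.4,0,0,0,-1],[0,0,-0.8,0,0,0,-1],[0,0,-1,0,0,0,-1],[0.1,-0.2,-1,0,0,0,-1],[0.3,-0.4,-1,0,0,0,-1]]'
python3 -c "
from h import *
go([500,-45,340],1.571+.07)
o,im=snap('wrist','w3.png'); print(o['ee_pos'],o['orientation'])
snap('scene','s3.png')
a=cv2.imread('pics/s3.png')[110:260,220:380]
b=cv2.imread('pics/w3.png')
cv2.imwrite('pics/m3.png',np.hstack([cv2.resize(a,(448,420),interpolation=cv2.INTER_CUBIC),b[:,180:520]]))"
```

```text
t: 10.0
ee_pos: [425.0, -152.6, 193.8]
orientation: [2.181, 2.249, 0.006]
ft_force: [-0.9, 0.2, -0.5]
width: 87.8
grasp_force: 0.0
t: 10.62
ee_pos: [359.9, -108.2, 338.5]
orientation: [-2.187, -2.253, 0.001]
ft_force: [0.6, 0.7, 0.4]
width: 87.8
grasp_force: 0.0
t 10.625 tcp [ 359.9 -108.2  338.5] -> s [ 0.394  0.946 -0.011] w [-0.002 -0.001 -0.052]
[ 359.91100927 -108.23764037  338.48293168] [-2.18728421e+00 -2.25291447e+00  1.17133208e-03]
```

View pics/m3.png

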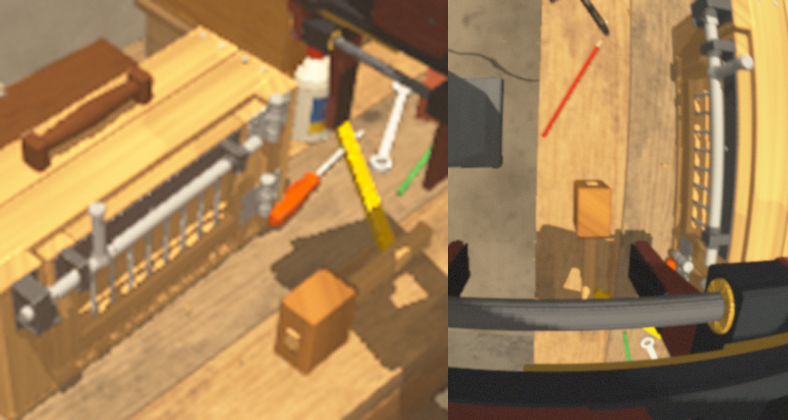

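```bash
python3 - <<'E'
from h import *
o={'ee_pos':np.array([359.9,-108.24,338.48]),'orientation':np.array([-2.18728421e+00,-2.25291447e+00,1.17133208e-03])}
W=lambda u,v:ray('wrist',u,v,o)
print('knob',onz(W(480,62),239),'pin',onz(ray('scene',320.4,144.2),206),onz(ray('scene',320.4,144.6),206))
go([536.5,37,290],1.571+.05)
E
```

```text
knob [537.   40.9 239. ] pin [ 561.6 -223.7  206. ] [ 560.4 -222.4  206. ]
t 10.725 tcp [ 357.8 -106.7  338.1] -> s [0.919 1.222 0.318] w [-0.004 -0.002 -0.024]
```

```bash
python3 -m inch '[[0.35,0.4,0.1,0,0,-0.025,-1],[0.6,0.8,0.2,0,0,-0.025,-1],[0.85,1,0.3,0,0,-0.025,-1],[0.93,1,0.3,0,0,-0.025,-1],[0.93,1,0.3,0,0,-0.025,-1],[0.93,1,0.3,0,0,-0.025,-1]]'
python3 -c "
from h import *
go([536.5,39,205],1.571+.05)"
```

```text
t: 11.48
ee_pos: [506.1, 35.1, 293.9]
orientation: [-2.164, -2.276, 0.002]
ft_force: [0.3, 0.4, 0.7]
width: 87.7
grasp_force: 0.0
t 11.475 tcp [506.1  35.1 293.9] -> s [0.016 0.204 0.592] w [-0.002  0.     0.001]
```

```bash
python3 -m inch '[[0.016,0.1,0,0,0,0,-1],[0.016,0.204,0,0,0,0,-1],[0.016,0.204,0.15,0,0,0,-1],[0.016,0.204,0.35,0,0,0,-1],[0.016,0.204,0.5,0,0,0,-1],[0.016,0.204,0.58,0,0,0,-1],[0.016,0.204,0.58,0,0,0,-1],[0.016,0.204,0.58,0,0,0,-1]]'
python3 -c "
from h import *
go([536.5,39,205],1.571+.05)
o,im=snap('wrist','w4.png'); print(o['ee_pos'],o['orientation'])
o,im=snap('side','d4.png')
b=cv2.imread('pics/w4.png')[0:420,100:500]
a=cv2.imread('pics/d4.png')[100:280,170:340]
cv2.imwrite('pics/m4.png',np.hstack([cv2.resize(a,(396,420),interpolation=cv2.INTER_CUBIC),b]))"
```

```text
t: 12.48
ee_pos: [537.7, 39.6, 208.6]
orientation: [2.164, 2.276, 0.002]
ft_force: [0.0, -0.5, 0.6]
width: 87.7
grasp_force: 0.0
t 12.475 tcp [537.7  39.6 208.6] -> s [-0.004 -0.008  0.024] w [0.002 0.    0.   ]
[537.72984871  39.59455659 208.56988449] [2.16388634e+00 2.27595943e+00 1.84562373e-03]
```

View pics/m4.png

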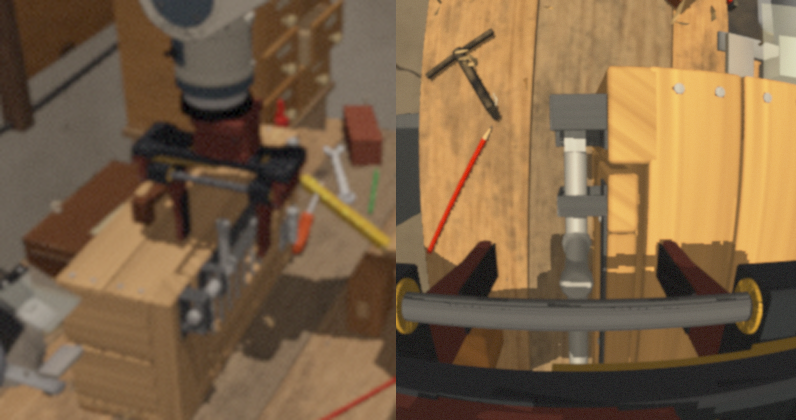

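```bash
python3 - <<'E'
from h import *
o={'ee_pos':np.array([537.73,39.6,208.57]),'orientation':np.array([2.16388634e+00,2.27595943e+00,1.84562373e-03])}
for v in (275,283,290): print(v,onz(ray('wrist',281,v,o),239))
E
```

```text
275 [537.9  45.4 239. ]
283 [538.1  41.4 239. ]
290 [538.3  37.8 239. ]
```

```bash
python3 -m inch '[[0,0,0.02,0,0,0,-1],[0,0,0.02,0,0,0,1],[0,0,0.02,0,0,0,1],[0,0,0.02,0,0,0,1],[0,0,0.02,0,0,0,1],[0,0,0.02,0,0,0,1],[0,0,0.02,0,0,0,1],[0,0,0.02,0,0,0,1]]'
```

```text
t: 13.58
ee_pos: [536.9, 39.6, 204.7]
orientation: [2.165, 2.277, 0.0]
ft_force: [0.1, 0.8, -0.6]
width: 21.4
grasp_force: 0.0
```

```bash
python3 -m inch '[[0,0,0,0,0,0,1],[0,0,0,0,0,0,1],[0,0,0,0,0,0,1]]'
```

```text
t: 13.95
ee_pos: [536.9, 39.7, 204.7]
orientation: [2.164, 2.277, 0.0]
ft_force: [0.6, 0.2, 0.1]
width: 14.3
grasp_force: 30.0
```

```bash
python3 -m inch '[[-0.008,0,-0.03,0,0,0,1],[-0.016,0,-0.055,0,0,0,1],[-0.016,0,-0.055,0,0,0,1]]'
python3 -m inch '[[-0.03,0,0,0,0,0,1],[-0.06,0,0,0,0,0,1],[-0.06,0,0,0,0,0,1]]'
```

```text
t: 14.32
ee_pos: [537.0, 37.0, 213.2]
orientation: [2.165, 2.276, 0.0]
ft_force: [0.5, -1.1, -2.8]
width: 14.4
grasp_force: 30.0
t: 14.7
ee_pos: [537.4, 27.8, 212.9]
orientation: [2.165, 2.276, -0.0]
ft_force: [0.1, -0.2, -3.3]
width: 14.0
grasp_force: 30.0
```

```bash
python3 -m inch '[[-0.04,0,0,0,0,0,1],[-0.08,0,0,0,0,0,1],[-0.12,0,0,0,0,0,1],[-0.17,0,0.005,0,0,0,1],[-0.21,0,0.005,0,0,0,1],[-0.21,0,0.005,0,0,0,1]]'
```

```text
t: 15.45
ee_pos: [539.1, -4.1, 212.1]
orientation: [2.165, 2.276, -0.001]
ft_force: [1.5, -1.4, -2.7]
width: 14.0
grasp_force: 30.0
```

```bash
python3 -m inch '[[-0.006,-0.078,0,0,0,-0.07,1],[-0.017,-0.157,0,0,0,-0.14,1],[-0.032,-0.235,0,0,0,-0.21,1],[-0.051,-0.311,0,0,0,-0.28,1],[-0.075,-0.386,0,0,0,-0.35,1],[-0.102,-0.46,0,0,0,-0.42,1],[-0.102,-0.46,0,0,0,-0.42,1],[-0.102,-0.46,0,0,0,-0.42,1],[-0.102,-0.46,0,0,0,-0.42,1]]'
python3 -c "
from h import *
o,im=snap('scene','s5.png')
o,im=snap('side','d5.png')
b=cv2.imread('pics/s5.png')[100:280,180:360]
a=cv2.imread('pics/d5.png')[120:300,170:340]
cv2.imwrite('pics/m5.png',np.hstack([cv2.resize(a,(396,420),interpolation=cv2.INTER_CUBIC),cv2.resize(b,(400,420),interpolation=cv2.INTER_CUBIC)]))"
```

```text
t: 16.58
ee_pos: [471.6, -21.8, 212.3]
orientation: [1.762, 2.6, 0.001]
ft_force: [4.4, 0.9, -2.1]
width: 14.2
grasp_force: 30.0
```

View pics/m5.png

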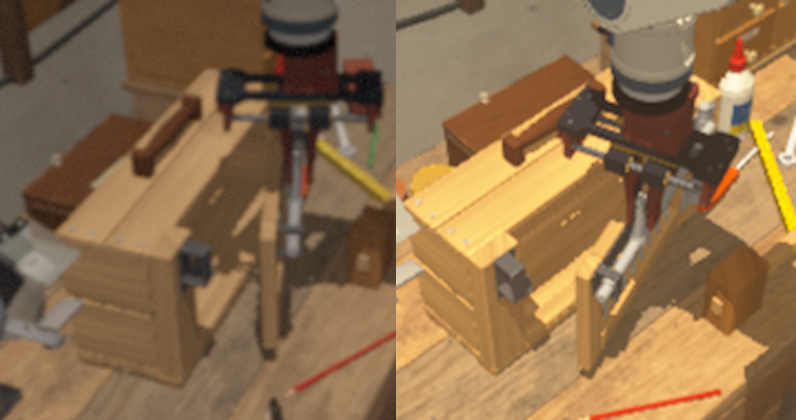

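```bash
python3 -m inch '[[0,0,0,0,0,0,1],[0,0,0,0,0,0,1],[0,0,0,0,0,0,1]]'; python3 -c "
from h import *
print(ctrl.close_job())"
```

```text
t: 17.05
ee_pos: [470.9, -22.0, 212.2]
orientation: [1.761, 2.601, -0.0]
ft_force: [5.2, 0.6, -2.0]
width: 14.0
grasp_force: 30.0
the job is handed in; nothing more can be done
None
```

I handed the job in at about 17 s: the hinge pin is tapped home, the mallet is back on the bench clear of the gate, the bolt is drawn about 41 mm, and the arm is holding the gate still by the knob with its free edge about 10 cm out (from arm readings and the last pictures; the hand-in returned no verdict).

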